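Check a sample jar into its crate with the code scanner

ROBOT

A 6-joint arm with a two-finger parallel gripper is mounted at the origin on the work surface. World frame = base frame: x ahead of the robot, y to its left, z up, the work surface at z = 0. Lengths are in mm, angles in rad, forces in N, time in s.
With the tool pointing down it reaches from about 350 to 875 mm from the base axis. Payload 4.2 kg.
Tool frame: the origin (TCP) lies between the finger pads; the fingertips stand 22 mm ahead of it and the grasp point (between the pads) lies 3 mm ahead of it; z points along the fingers, x is the direction in which the jaws open and shut, and the axes are right-handed (so a half turn about z gives the same grasp; the last joint's range is limited). The gripper opens to 85 mm and grips with 20 to 120 N. Pads are 22 mm wide; open, the fingers measure 114 mm over their backs; the gripper's body (76 mm by 85 mm) begins 54 mm behind the grasp point. The pads swing forward as they close: fully open they stand 13 mm farther back than shut.
Start: joints at [1.583, 0.385, 0.008, 0, -1.194, -0.259], TCP at [152.657, 606.049, 253.312] pointing down, gripper open.
Joint ranges: [-3.14, 3.14], [-1.21, 2.06], [-1.07, 1.41], [-3.16, 2.05], [-2.99, -0.16], [-3.1, 3.1]. Speed limits (rad/s): [2.79, 2.79, 3.14, 3.14, 3.14, 3.14].

INTERFACE

Orientations are given as a unit quaternion [x, y, z, w].
In Python, from bench import arm gives the robot as it stands.
- The arm moves only by the tool step_arm, never from a script. Its argument "deltas" is a list of rows, each a list of 7 numbers: the finger opening in mm, from 0 to 85.4, then the shift along the tool's x, y, z in mm, then the turn, a rotation vector about the tool's x, y, z in degrees. In form: [[jaw, dx, dy, dz, wx, wy, wz], ...]. A call has 1 to 20 rows; each row is the pose to reach, as a shift and turn from the pose commanded when the call began, along the tool's axes at that moment; what a row does not reach only later rows make up. A row lasts 1/12 s, in which the tool goes at most 41.7 mm and 7.16 degrees, less where a joint would pass 70% of its speed; a pose out of reach is approached as far as the arm can. A call with a gripper value outside its range is refused whole. The fingers move at their own pace and stop on an object; the grip force is fixed at half the most. Time passes only in rows, so rows that repeat a pose let the fingers close. It gives the time, the measured TCP pose, the force and the opening at its end, in the units of the state.
- arm.read_state(): the state, without advancing time (a new reading comes with each control period).
- arm.get_image(name): name is "scene" or "top"; returns (picture, depth): 480x640x3 uint8, red, green, blue; 480x640 float32, mm along the optical axis (not along the pixel's ray), 0 where there is no reading.
- arm.get_calibration(name): a dict with "fx", "fy", "cx", "cy" (pixels), "distortion" ([k1, k2, p1, p2, k3] as OpenCV has them; the pictures are not rectified), "position" and "attitude" of the camera in the world. Camera axes: x right, y up, looking along -z (the intrinsics and any distortion apply to the point x, -y, -z); pixel columns grow to the right and rows downward; lengths in mm; the calibration is good to about 2 mm. A picture is of the moment at which its call begins. get_calibration takes no time and is no camera call.
- arm.job_done(): hands the job in, once; it reports no verdict.
The state is a dict: "clock": time; "joints": joint angles; "joint_vel": joint speeds; "joint_efforts": joint torques, N m; "position": TCP position; "ee_rot": TCP orientation; "contact_force": force on the tool from outside, world axes, zero at the start; "wrist_torque": the same for the moment, N m; "gripper_width": finger opening in mm.
Only numpy, scipy, OpenCV 4.12 (cv2) and the standard library are available. Lean on these libraries where they do the work, as an engineer would, in place of code of your own. Each camera call takes 0.05 s, during which the arm holds its last target. There are 200 camera calls.

TASK

Check in the blue-lidded sample: pick the orange hand scanner off its charging pad and point its window square-on at the middle of the code label on the blue lid, from about 8 cm away, holding it steady there for two seconds; then do the same at the code label on the front of the yellow crate. Stand the scanner back upright in the middle of its charging pad, setting it down rather than dropping it, and then press the green plunger all the way down to its stop and let it spring back up. Do not touch the jars, their rack or the crate, and leave the spray bottle, the black tumbler and the loose jar where they stand.

Things in the scene. Friction and masses are not known exactly. Their poses are not given: they have to be found in the camera images.
- scanner: loose hand scanner standing on its charging pad, 0.16 kg or so: grey head 56 x 46 mm (x, y), 34 mm high, and above it a straight orange handle 36 x 30 mm (x, y); 152 mm tall in all. Best gripped with the fingertips 35 to 45 mm below the top, to keep the palm clear. Origin at the centre of the underside, which is the red reading window; z points up the handle, so the window looks along -z
- dock: fixed black charging pad, a flat plate 86 x 76 mm (x, y), 12 mm thick; origin at the centre of its underside, z up; the scanner stands on its top, 12 mm above the origin
- label_blue: white square code label, 40 mm, on the lid of the blue-lidded jar; origin at the centre of its printed face, z points straight out of the face: towards the robot's side and up, 38 degrees from vertical
- label_crate: white square code label, 46 mm, on a sloping black holder (110 mm wide, 60 mm along the slope) at the front of the yellow crate; origin at the centre of its printed face, z points straight out of the face, 36 degrees from vertical
- plunger_top (a point): top of the green plunger head (a low dome 44 mm across), 80 mm above the table when up; it stands in the middle of a grey box 80 x 90 x 42 mm
- plunger (a joint): how far the plunger is pressed: 0 up, 0.014 m at its stop; a spring pushes it back, about 7 N at the stop
- rack: fixed sloping aluminium rack, 250 mm wide (y), 75 mm deep, about 75 mm high, that holds three jars side by side 78 mm apart, leaning 38 degrees towards its front (-x); origin at the centre of its foot
- jar_blue: fixed: the clear jar with the blue lid in the rack, 70 mm across, 78 mm long, leaning; origin on the table below the middle of the jar's bottom; its highest point is about 125 mm above the table. Its place in the rack varies
- jar_white_1: fixed: a like jar with a white lid and a code label of its own, not to be scanned; origin as for the blue one
- jar_white_2: fixed: the other jar with a white lid, not to be scanned; origin as for the blue one
- crate: fixed yellow crate 160 x 150 x 85 mm with its label holder at the front (-x), the holder's top edge about 105 mm high; origin at the centre of the crate's underside
- spray_bottle: loose white spray bottle with a red trigger head, 74 mm across, 207 mm tall; origin at the centre of its underside; leave it alone
- tumbler: loose black tumbler, 81 mm across, 142 mm tall; origin at the centre of its underside; leave it alone
- loose_jar: loose clear jar with a white lid standing on the table, 70 mm across, 78 mm tall; origin at the centre of its underside; leave it alone
Not all that is in view belongs to the job. Several things have the shape of the dock; the one meant has the colours described above.

How it is judged:
By the outcome, as a careful person would: the job done as asked, in the order asked, and still so for the second after the job is handed in, with the robot touching nothing.
It also fails if it takes over 72 s, if anything falls off the work surface, if the arm or the gripper's body presses on something with over 40 N, if the wrist force passes 120 N, or if a joint passes its speed limit or range.

## Working session

There is one attempt and no reset: what is moved stays moved. The work goes in short steps, Python scripts to look and compute and a tool call to move; the robot and the scene stay as the last step left them, time stands still between calls to the robot, and variables do not carry over. Pictures are saved under pics/ and viewed, on a budget of 10 in all, crops included, one or two more only if the job needs it, and the job is handed in when it is done.

Besides the shell and the picture viewer there is one more tool, called after ">>>" in YAML: its name, and indented under it one key for each argument. step_arm: Moves the arm, as the interface text tells. Its arguments: {"type":"object","properties":{"deltas":{"type":"array"}},"required":["deltas"]}

```bash
mkdir -p pics; ls
cat > h.py <<'E'
import numpy as np,cv2
from bench import arm
from scipy.spatial.transform import Rotation as R
def cam(n):
    c=arm.get_calibration(n); a=np.array(c["attitude"],float)
    M=R.from_quat(a).as_matrix() if a.size==4 else a.reshape(3,3)
    K=np.array([[c["fx"],0,c["cx"]],[0,c["fy"],c["cy"]],[0,0,1]]);return K,np.array(c["distortion"],float),np.array(c["position"],float),M
def rays(n,px):
    K,d,p,M=cam(n)
    u=cv2.undistortPoints(np.array(px,float).reshape(-1,1,2),K,d).reshape(-1,2)
    return p,np.c_[u[:,0],-u[:,1],-np.ones(len(u))]@M.T   # dir with unit optical depth
def onz(n,px,z):
    p,D=rays(n,px); return p+D*((z-p[2])/D[:,2])[:,None]
def ondepth(n,px,dep):
    p,D=rays(n,px); px=np.array(px,int).reshape(-1,2); return p+D*dep[px[:,1],px[:,0]][:,None]
def proj(n,P):
    K,d,p,M=cam(n); q=(np.atleast_2d(P)-p)@M*[1,-1,-1]
    return cv2.projectPoints(q,np.zeros(3),np.zeros(3),K,d)[0].reshape(-1,2)
E
python3 - <<'E'
from h import *
for n in("scene","top"):
    im,d=arm.get_image(n); cv2.imwrite(f"pics/{n}0.png",im[:,:,::-1]); np.save(n+"0.npy",d); print(arm.get_calibration(n))
print(arm.read_state())
E
```

```text
pics
{'fx': 475.83080169362074, 'fy': 475.83080169362074, 'cx': 317.4058174157958, 'cy': 239.80623556547687, 'distortion': array([-0.11406479,  0.        ,  0.        ,  0.        ,  0.        ]), 'position': array([ 926.51309954, -731.65540711,  684.87224115]), 'attitude': array([0.42751092, 0.10950086, 0.23578716, 0.86582238])}
{'fx': 482.3785047903953, 'fy': 482.3785047903953, 'cx': 319.3876263201485, 'cy': 244.41282734446725, 'distortion': array([-0.07217433,  0.        ,  0.        ,  0.        ,  0.        ]), 'position': array([ 363.0330509 ,  -40.88945476, 1076.41392866]), 'attitude': array([-0.05122224,  0.05057087,  0.7081175 , -0.70241617])}
{'clock': 0.1, 'joints': array([ 1.58260288e+00,  3.85480105e-01,  6.77007588e-03, -4.06277490e-04,
       -1.19401631e+00, -2.58606038e-01]), 'joint_vel': array([ 6.51742978e-05, -2.97193860e-03,  1.88394818e-03,  2.41370568e-03,
        1.93812967e-03,  1.17535880e-03]), 'joint_efforts': array([-8.20447531e-04, -3.93322134e+01,  1.88927132e+01,  4.19792086e+00,
       -2.62534282e-03,  6.77744314e-07]), 'position': array([152.55653433, 605.60416133, 252.33790034]), 'ee_rot': array([-6.14634968e-01,  7.88811060e-01, -6.53816781e-04, -7.34449534e-04]), 'contact_force': array([-0.55056274,  0.6056821 ,  0.10099248]), 'wrist_torque': array([-0.02062549, -0.04712066,  0.01863377]), 'gripper_width': 85.16518278842823}
```

View pics/scene0.png

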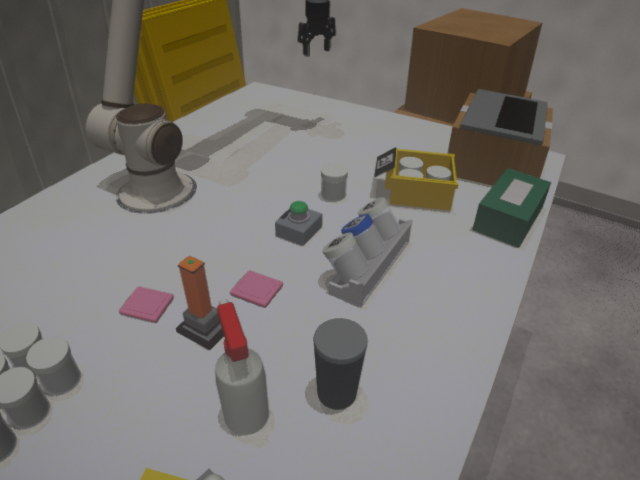

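View pics/top0.png

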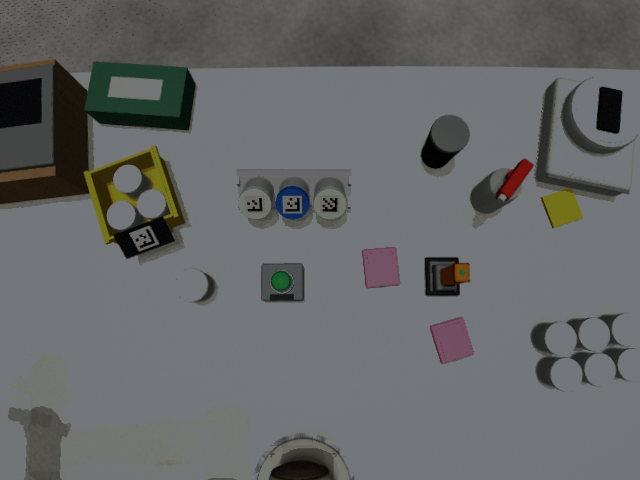

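Scene view: scanner on the black pad at (197,310), pink decoy pads at (147,304) and (257,288). Top view: black dock (442,276) with the orange handle top at (462,272). Pink decoys are at (381,267) and (452,340). The blue lid label is at (292,203), between white lids at (256,203) and (330,203). The crate label is at (144,238) and the green plunger at (281,281). I choose the black pad, the blue lid and the label on the crate's holder, and check them in one crop while measuring.

Run:
```python
from h import *
im=cv2.imread("pics/top0.png"); d=np.load("top0.npy"); hsv=cv2.cvtColor(im,cv2.COLOR_BGR2HSV)
def big(m,x0,y0,x1,y1):
    z=np.zeros_like(m); z[y0:y1,x0:x1]=m[y0:y1,x0:x1]
    c=max(cv2.findContours(z,0,1)[0],key=cv2.contourArea); return c
print("depth med bad",(d==0).mean())
# label faces: quad corners + plane by depth
for name,(x0,y0,x1,y1) in dict(blue=(278,190,307,217),crate=(120,220,172,256)).items():
    m=((hsv[...,1]<60)&(hsv[...,2]>120)).astype(np.uint8)*255
    m=cv2.morphologyEx(m,cv2.MORPH_CLOSE,np.ones((9,9)) ) if name=="blue" else cv2.morphologyEx(m,cv2.MORPH_CLOSE,np.ones((5,5)))
    c=big(m,x0,y0,x1,y1); r=cv2.minAreaRect(c); print(name,r)
    k=np.zeros_like(m); cv2.drawContours(k,[c],-1,255,-1); k=cv2.erode(k,np.ones((3,3)))
    v,u=np.nonzero(k); P=ondepth("top",np.c_[u,v],d); ce=np.median(P,0)
    for _ in range(3):
        w,s,V=np.linalg.svd(P-P.mean(0)); n=V[2]*np.sign(V[2][2]); e=abs((P-P.mean(0))@n); P=P[e<max(3,2*np.median(e))]
    box=cv2.boxPoints(r); p,D=rays("top",np.r_[box,[r[0]]]); Q=p+D*(((P.mean(0)-p)@n)/(D@n))[:,None]
    print(" n",n.round(3),"tilt",np.degrees(np.arccos(n[2])).round(1),"az",np.degrees(np.arctan2(n[1],n[0])).round(1),"ctr",Q[4].round(1),"corners",Q[:4].round(0).tolist(), np.linalg.norm(np.diff(Q[:4],axis=0),axis=1).round(1))
g=cv2.inRange(hsv,(50,100,40),(80,255,255)); c=big(g,262,260,304,302); (uc,vc),r=cv2.minEnclosingCircle(c)
print("plunger",uc,vc,r,onz("top",[[uc,vc]],78).round(1), d[int(vc),int(uc)], ondepth("top",[[int(uc),int(vc)]],d).round(1))
o=cv2.inRange(hsv,(3,120,60),(18,255,255)); ot=big(o,435,255,480,290); print("orange",cv2.boundingRect(ot))
bl=cv2.inRange(im,(0,0,0),(45,45,45)); c=big(bl,415,250,465,300); r=cv2.minAreaRect(c); print("dock",r,onz("top",cv2.boxPoints(r),12).round(1).tolist(),onz("top",[r[0]],12).round(1))
t=(d>0)&(o>0); 
v,u=np.nonzero(t[255:290,435:480]); P=ondepth("top",np.c_[u+435,v+255],d); print("z range",np.percentile(P[:,2],[5,50,95])); P=P[P[:,2]>160-8]; print("top face",P.mean(0).round(1),P.min(0).round(1),P.max(0).round(1))
for nm,px in dict(bottle=(504,185),tumbler=(450,133),trig=(514,180),jar=(196,286)).items(): print(nm,ondepth("top",[px],d).round(0))
a=cv2.resize(im[245:310,350:490],None,fx=5,fy=5); b=cv2.resize(im[185:260,110:350],(700,219)); cv2.imwrite("pics/crop1.png",np.vstack([a,b]))
```

```text
depth med bad 0.004055989583333333
blue ((279.10003662109375, 215.2000274658203), (2.2360680103302, 0.8944271206855774), 63.43495178222656)Traceback (most recent call last):
  File "<stdin>", line 13, in <module>
  File "h.py", line 15, in ondepth
    p,D=rays(n,px); px=np.array(px,int).reshape(-1,2); return p+D*dep[px[:,1],px[:,0]][:,None]
        ~~~~^^^^^^
  File "h.py", line 10, in rays
    u=cv2.undistortPoints(np.array(px,float).reshape(-1,1,2),K,d).reshape(-1,2)
      ~~~~~~~~~~~~~~~~~~~^^^^^^^^^^^^^^^^^^^^^^^^^^^^^^^^^^^^^^^^
cv2.error: OpenCV(4.12.0) /io/opencv/modules/calib3d/src/undistort.dispatch.cpp:347: error: (-215:Assertion failed) CV_IS_MAT(_src) && CV_IS_MAT(_dst) && (_src->rows == 1 || _src->cols == 1) && (_dst->rows == 1 || _dst->cols == 1) && _src->cols + _src->rows - 1 == _dst->rows + _dst->cols - 1 && (CV_MAT_TYPE(_src->type) == CV_32FC2 || CV_MAT_TYPE(_src->type) == CV_64FC2) && (CV_MAT_TYPE(_dst->type) == CV_32FC2 || CV_MAT_TYPE(_dst->type) == CV_64FC2) in function 'cvUndistortPointsInternal'
```

```bash
cat > m.py <<'E'
from h import *
im=cv2.imread("pics/top0.png"); d=np.load("top0.npy"); hsv=cv2.cvtColor(im,cv2.COLOR_BGR2HSV)
def big(m,x0,y0,x1,y1):
    z=np.zeros_like(m); z[y0:y1,x0:x1]=m[y0:y1,x0:x1]
    return max(cv2.findContours(z,0,1)[0],key=cv2.contourArea)
a=cv2.resize(im[245:310,350:490],None,fx=5,fy=5); b=cv2.resize(im[185:260,110:350],(700,219)); cv2.imwrite("pics/crop1.png",np.vstack([a,b]))
print(im[195,280:305,2],im[195,285])
for name,(x0,y0,x1,y1) in dict(blue=(280,192,305,215),crate=(126,222,165,252)).items():
    m=(im[...,2]>75).astype(np.uint8)*255
    m=cv2.morphologyEx(m,cv2.MORPH_CLOSE,np.ones((3,3)))
    c=cv2.convexHull(big(m,x0,y0,x1,y1)); r=cv2.minAreaRect(c); print(name,r)
    k=np.zeros_like(m); cv2.drawContours(k,[c],-1,255,-1); k=cv2.erode(k,np.ones((3,3)))
    v,u=np.nonzero(k); P=ondepth("top",np.c_[u,v],d)
    for _ in range(3):
        w,s,V=np.linalg.svd(P-P.mean(0)); n=V[2]*np.sign(V[2][2]); e=abs((P-P.mean(0))@n); P=P[e<max(3,2*np.median(e))]
    box=cv2.boxPoints(r); p,D=rays("top",np.r_[box,[r[0]]]); Q=p+D*(((P.mean(0)-p)@n)/(D@n))[:,None]
    print(" n",n.round(3),"tilt",np.degrees(np.arccos(n[2])).round(1),"az",np.degrees(np.arctan2(n[1],n[0])).round(1),"ctr",Q[4].round(1),"corners",Q[:4].round(0).tolist(), np.linalg.norm(np.diff(Q[:4],axis=0),axis=1).round(1))
g=cv2.inRange(hsv,(50,100,40),(80,255,255)); c=big(g,262,260,304,302); (uc,vc),r=cv2.minEnclosingCircle(c)
print("plunger",uc,vc,r,onz("top",[[uc,vc]],78).round(1), ondepth("top",[[int(uc),int(vc)]],d).round(1))
o=cv2.inRange(hsv,(3,120,40),(20,255,255)); ot=big(o,435,255,480,290); print("orange",cv2.boundingRect(ot))
bl=((im.max(2)<60)).astype(np.uint8)*255; c=big(bl,415,250,465,300); r=cv2.minAreaRect(c); print("dock",r,onz("top",cv2.boxPoints(r),12).round(1).tolist(),onz("top",[r[0]],12).round(1))
v,u=np.nonzero((d[255:290,435:480]>0)); P=ondepth("top",np.c_[u+435,v+255],d); print("zmax",np.percentile(P[:,2],[50,95,99])); P=P[P[:,2]>155]; print("top face",len(P),P.mean(0).round(1),P.min(0).round(1),P.max(0).round(1))
for nm,px in dict(bottle=(504,185),tumbler=(450,133),trig=(514,180),jar=(196,286),table=(380,350)).items(): print(nm,ondepth("top",[px],d).round(0))
E
python3 m.py
```

```text
[14 14 18 37 36 36 36 37 37 37 37 36 38 36 38 36 38 35 36 37 36 35 10 14
 11] [92 56 36]
blue ((292.0, 204.0), (16.0, 18.0), 90.0)
 n [-0.621  0.013  0.784] tilt 38.4 az 178.8 ctr [589.4  15.4 101.5] corners [[604.0, 33.0, 113.0], [603.0, -4.0, 113.0], [575.0, -3.0, 90.0], [575.0, 35.0, 90.0]] [37.  36.5 37.6]
crate ((143.50001525878906, 238.00006103515625), (21.913463592529297, 21.46625328063965), 63.43495178222656)
 n [ 0.935 -0.355  0.017] tilt 89.0 az -20.8 ctr [516.9 313.8 126.2] corners [[757.0, 883.0, -1203.0], [373.0, -23.0, 1027.0], [454.0, 166.0, 471.0], [356.0, -62.0, 1132.0]] [2437.5  593.1  706.6]
plunger 280.5 280.5 10.12432861328125 [[433.   40.6  78. ]] [[433.8  41.3  82.4]]
orange (454, 263, 15, 19)
dock ((443.5, 276.0), (38.0, 37.0), 90.0) [[487.2, -275.6, 12.0], [486.4, -359.0, 12.0], [401.9, -354.9, 12.0], [402.9, -272.5, 12.0]] [[ 444.4 -315.4   12. ]]
zmax [ 43.36485541 165.0437568  166.85685749]
top face 328 [ 439.3 -310.5  163.2] [ 421.  -328.   155.3] [ 458.  -295.7  171.3]
bottle [[ 599. -388.  206.]]
tumbler [[ 727. -309.  142.]]
trig [[ 609. -408.  206.]]
jar [[423. 216.  80.]]
table [[ 284. -172.    1.]]
```

View pics/crop1.png

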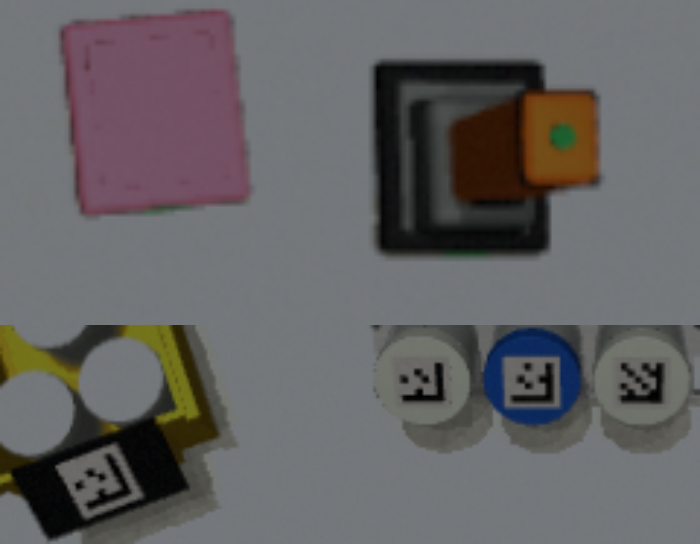

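The crop confirms it: the scanner stands on the black pad (dock spans px 425–459, 257–295), the pads beside it are pink, and the labels are where I listed them. Only the crate plane fit failed, so I'll redo that using the whole black holder.

```bash
cat > c.py <<'E'
from h import *
im=cv2.imread("pics/top0.png"); d=np.load("top0.npy")
c=np.array([[0]]); m=np.zeros(d.shape,np.uint8); m[215:262,112:176]=255
dark=((im.max(2)<30)&(m>0)).astype(np.uint8)
c=cv2.convexHull(max(cv2.findContours(dark,0,1)[0],key=cv2.contourArea)); r=cv2.minAreaRect(c)
k=cv2.erode(cv2.drawContours(np.zeros_like(m),[c],-1,255,-1),np.ones((5,5)))
v,u=np.nonzero(k); P=ondepth("top",np.c_[u,v],d); P=P[(P[:,2]>40)&(P[:,2]<125)]; print(r,len(P),np.percentile(P[:,2],[2,50,98]))
for _ in range(6):
    C=np.median(P,0); w,s,V=np.linalg.svd(P-P.mean(0)); n=V[2]*np.sign(V[2][2]); e=abs((P-P.mean(0))@n); P=P[e<max(2.,2.5*np.median(e))]
print(len(P),"n",n.round(3),"tilt",np.degrees(np.arccos(n[2])),"az",np.degrees(np.arctan2(n[1],n[0])),"resid",e.mean())
w=((im[...,2]>60)&(k>0)).astype(np.uint8)*255; w=cv2.morphologyEx(w,cv2.MORPH_CLOSE,np.ones((3,3)))
lc=cv2.convexHull(max(cv2.findContours(w,0,1)[0],key=cv2.contourArea)); lr=cv2.minAreaRect(lc); print(lr)
px=np.r_[cv2.boxPoints(lr),[lr[0]],cv2.boxPoints(r),[r[0]]]
p,D=rays("top",px); Q=p+D*(((P.mean(0)-p)@n)/(D@n))[:,None]
print(Q.round(1)); print(np.linalg.norm(np.diff(Q[:4],axis=0),axis=1),np.linalg.norm(np.diff(Q[5:9],axis=0),axis=1))
E
python3 c.py
```

```text
((143.62925720214844, 237.13658142089844), (27.360111236572266, 55.016536712646484), 69.775146484375) 1085 [ 71.06833965  86.75162393 101.14174925]
937 n [-0.543 -0.202  0.815] tilt 35.38224157731471 az -159.55358548741248 resid 1.123315165903819
((143.80001831054688, 238.10003662109375), (22.360679626464844, 21.913463592529297), 63.43495178222656)
[[532.3 355.7  97.9]
 [552.  313.9 100.7]
 [514.1 300.7  72.2]
 [493.8 343.3  69.3]
 [523.3 328.4  85.2]
 [529.8 386.9 104. ]
 [568.9 279.7 103.4]
 [520.3 268.6  68.4]
 [480.2 378.7  69. ]
 [525.1 328.4  86.4]]
[46.27304662 49.22656482 47.2879588 ] [114.11203966  60.95042075 117.14802319]
```

>>> step_arm:
  deltas:
    - [85,0,0,0,0,0,0]

```text
clock: 0.18
position: [152.6, 605.7, 252.6]
ee_rot: [-0.615, 0.789, -0.0, -0.001]
contact_force: [0.5, 0.3, -0.6]
gripper_width: 85.3
```

```bash
cat >> h.py <<'E'
def down(yaw):   # tool z down, tool x at yaw deg
    y=np.radians(yaw); x=np.array([np.cos(y),np.sin(y),0]); z=np.array([0,0,-1.]); return np.c_[x,np.cross(z,x),z]
def look(n,xh): # tool z=-n, x near xh
    z=-np.array(n,float)/np.linalg.norm(n); x=np.array(xh,float); x-=z*(x@z); x/=np.linalg.norm(x); return np.c_[x,np.cross(z,x),z]
def delta(P,Rt,P0=None,R0=None):
    s=arm.read_state(); P0=s["position"] if P0 is None else np.array(P0); R0=R.from_quat(s["ee_rot"]).as_matrix() if R0 is None else R0
    return (R0.T@(np.array(P)-P0)).round(1),np.degrees(R.from_matrix(R0.T@Rt).as_rotvec()).round(2)
E
python3 - <<'E'
from h import *
im=cv2.imread("pics/top0.png"); hsv=cv2.cvtColor(im,cv2.COLOR_BGR2HSV)
m=((hsv[...,0]<22)&(hsv[...,1]>100)&(hsv[...,2]>95)).astype(np.uint8); m[:, :440]=0; m[:,485:]=0; m[:250]=0; m[300:]=0
r=cv2.minAreaRect(max(cv2.findContours(m,0,1)[0],key=cv2.contourArea)); Q=onz("top",np.r_[cv2.boxPoints(r),[r[0]]],164); print(r,Q.round(1).tolist())
P0=[152.657,606.049,253.312]
for P in ([480,220,300],[441,-50,300],[441,-311,300]): print(delta(P,down(-90),P0))
E
```

```text
((462.0, 272.5), (17.0, 14.0), 90.0) [[455.5, -299.4, 164.0], [455.2, -326.4, 164.0], [422.7, -324.8, 164.0], [423.0, -297.9, 164.0], [439.1, -312.1, 164.0]]
(array([ 294.4, -411.8,  -46.2]), array([  0.  ,  -0.08, -14.15]))
(array([ 565.8, -439.9,  -45.8]), array([  0.  ,  -0.08, -14.15]))
(array([ 818.8, -503.7,  -45.4]), array([  0.  ,  -0.08, -14.15]))
```

>>> step_arm:
  deltas:
    - [85,29,-41,-5,0,0,-1.5]
    - [85,59,-82,-9,0,0,-3]
    - [85,88,-123,-14,0,0,-4.5]
    - [85,118,-165,-18,0,0,-6]
    - [85,147,-206,-23,0,0,-7]
    - [85,177,-247,-28,0,0,-8]
    - [85,206,-288,-32,0,0,-10]
    - [85,236,-329,-37,0,0,-11]
    - [85,265,-370,-42,0,0,-12]
    - [85,294,-412,-46,0,0,-13]
    - [85,334,-416,-46,0,0,-14]
    - [85,373,-420,-46,0,0,-14]
    - [85,412,-424,-46,0,0,-14]
    - [85,450,-428,-46,0,0,-14]
    - [85,490,-432,-46,0,0,-14]
    - [85,530,-436,-46,0,0,-14]
    - [85,566,-440,-46,0,0,-14]
    - [85,600,-449,-46,0,0,-14]
    - [85,635,-457,-46,0,0,-14]
    - [85,670,-466,-46,0,0,-14]

```text
clock: 1.85
position: [440.7, -122.4, 299.6]
ee_rot: [-0.706, 0.708, -0.0, 0.0]
contact_force: [1.7, 0.6, 0.6]
gripper_width: 85.2
```

Run:
```python
from h import *
print(arm.read_state()["joints"].round(2))
print(delta([439.5,-311.5,260],down(-90)),delta([439.5,-311.5,146],down(-90)))
```

```text
[ 0.09  0.06 -0.3  -0.   -1.21  1.48]
(array([189.2,   0.9,  39.5]), array([-0.04,  0.01, -0.11])) (array([189.2,   0.9, 153.5]), array([-0.04,  0.01, -0.11]))
```

>>> step_arm:
  deltas:
    - [85,0,0,0,0,0,0]
    - [85,0,0,0,0,0,0]
    - [85,0,0,0,0,0,0]

```text
clock: 2.1
position: [441.4, -120.6, 299.1]
ee_rot: [-0.706, 0.708, 0.0, -0.0]
contact_force: [-0.1, 0.2, 0.2]
gripper_width: 84.9
```

Run:
```python
from h import *
print(arm.read_state()["position"],delta([439.5,-311.5,146],down(-90)))
```

```text
[ 441.41119276 -120.59090752  299.09547002] (array([191. ,   1.2, 153. ]), array([ 0.02,  0.02, -0.2 ]))
```

>>> step_arm:
  deltas:
    - [85,30,0,4,0,0,0]
    - [85,60,0,8,0,0,0]
    - [85,90,0,12,0,0,0]
    - [85,120,0,16,0,0,0]
    - [85,150,0,20,0,0,0]
    - [85,175,0,24,0,0,0]
    - [85,191,1,30,0,0,0]
    - [85,191,1,40,0,0,0]
    - [85,191,1,50,0,0,0]
    - [85,191,1,50,0,0,0]
    - [85,191,1,50,0,0,0]

```text
clock: 3.02
position: [440.3, -309.9, 248.6]
ee_rot: [0.707, -0.707, -0.001, 0.0]
contact_force: [-0.6, 0.3, 0.3]
gripper_width: 85.1
```

Run:
```python
from h import *
s=arm.read_state();print(s["position"],s["joints"].round(2),delta([439.5,-311.5,146],down(-90)))
a,_=arm.get_image("scene"); b,_=arm.get_image("top")
x=cv2.resize(a[200:400,100:300],(400,400)); y=cv2.resize(b[200:340,380:520],(400,400)); cv2.imwrite("pics/over.png",np.hstack([x,y])[:,:,::-1])
```

```text
[ 440.27596331 -309.88657045  248.61710465] [-0.31  0.24 -0.21 -0.   -1.12  1.88] (array([  1.7,   0.6, 102.6]), array([0.1 , 0.04, 0.  ]))
```

View pics/over.png

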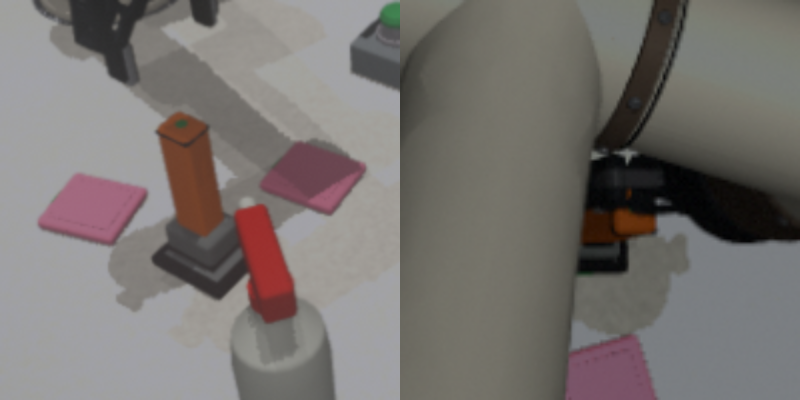

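Run:
```python
from h import *
s=arm.read_state();p=s["position"]
print(proj("scene",[p+[0,0,-15],p+[0,48,-15],p+[0,-48,-15],[439.5,-311.5,164],[444,-313,12]]),proj("top",[p+[0,0,-15],p+[0,48,-15],p+[0,-48,-15],[439.5,-311.5,164],[439,-311,60],[444,-313,12]]))
for n in("scene","top"):
    im,d=arm.get_image(n)
    if n=="scene":
        m=cv2.inRange(cv2.cvtColor(im,cv2.COLOR_RGB2HSV),(3,120,40),(20,255,255)); m[:,:170]=0; m[:,220:]=0; m[:250]=0; m[325:]=0
        v,u=np.nonzero(m); print(u.min(),u.max(),v.min(),v.max()); t=v.argmin(); P=ondepth(n,np.c_[u,v],d); q=P[P[:,2]>158]; print(len(q),np.median(q,0),q.min(0),q.max(0))
```

```text
[[183.69885408 229.26702101]
 [203.46378908 214.62197023]
 [162.34144612 245.17312348]
 [189.38600924 263.09308478]
 [203.27251317 325.69615032]] [[472.67241056 268.0775179 ]
 [445.74541956 268.35541444]
 [499.38418559 267.78963823]
 [461.67952441 272.27613801]
 [447.27278393 276.76787185]
 [442.44644764 276.18381431]]
179 210 257 317
202 [ 444.79289239 -314.287604    164.93565376] [ 425.71045896 -731.65540711  158.24776908] [ 926.51309954 -298.45067337  684.87224115]
```

Fingers project where they appear (scene px 183,229) and the scanner top is directly below, so I descend and close.

>>> step_arm:
  deltas:
    - [85,2,-1,20,0,0,0]
    - [85,2,-1,40,0,0,0]
    - [85,2,-1,60,0,0,0]
    - [85,2,-1,75,0,0,0]
    - [85,2,-1,90,0,0,0]
    - [85,2,-1,98,0,0,0]
    - [85,2,-1,102,0,0,0]
    - [85,2,-1,102,0,0,0]
    - [60,2,-1,102,0,0,0]
    - [45,2,-1,102,0,0,0]
    - [35,2,-1,102,0,0,0]
    - [25,2,-1,102,0,0,0]
    - [15,2,-1,102,0,0,0]
    - [10,2,-1,102,0,0,0]
    - [10,2,-1,102,0,0,0]
    - [10,2,-1,102,0,0,0]
    - [10,2,-1,102,0,0,0]
    - [10,2,-1,102,0,0,0]

```text
clock: 4.72
position: [441.5, -313.5, 147.9]
ee_rot: [-0.706, 0.708, -0.0, 0.0]
contact_force: [-0.6, 2.2, 4.8]
gripper_width: 29.4
```

Run:
```python
from h import *
s=arm.read_state();print(s["position"],s["ee_rot"],s["gripper_width"])
```

```text
[ 441.49102689 -313.48796743  147.86082829] [-7.06323707e-01  7.07888857e-01 -4.02705309e-04  1.60768928e-04] 29.37594842953308
```

>>> step_arm:
  deltas:
    - [10,0,0,-6,0,0,0]
    - [10,0,0,-15,0,0,0]
    - [10,0,0,-30,0,0,0]
    - [10,0,0,-50,0,0,0]
    - [10,0,0,-70,0,0,0]
    - [10,0,0,-90,0,0,0]
    - [10,0,0,-110,0,0,0]
    - [10,0,0,-130,0,0,0]
    - [10,0,0,-140,0,0,0]
    - [10,0,0,-143,0,0,0]
    - [10,0,0,-143,0,0,0]

```text
clock: 5.63
position: [441.1, -313.4, 290.6]
ee_rot: [-0.706, 0.708, -0.0, 0.0]
contact_force: [-0.0, 0.8, -0.8]
gripper_width: 29.6
```

```bash
cat > scan.py <<'E'
from h import *
def nrm(t,az): t,az=np.radians([t,az]); return np.array([np.sin(t)*np.cos(az),np.sin(t)*np.sin(az),np.cos(t)])
B=(np.array([589.4,15.4,101.0]),nrm(38,179.3)); C=(np.array([524.,328.4,85.6]),nrm(36,-159.6)); OFF=136
def tgt(S,dist=80,xh=(0,-1,0)): return S[0]+(dist+OFF)*S[1],look(S[1],xh)
E
python3 - <<'E'
from scan import *
s=arm.read_state();print(s["position"],s["joints"].round(2),s["contact_force"],s["gripper_width"])
T=tgt(B); print(T[0],delta(*T)); print(tgt(C)[0])
E
```

```text
[ 441.12051433 -313.43876606  290.57152989] [-0.32  0.22 -0.14 -0.   -1.22  1.89] [-0.04947692  0.77947096 -0.82421028] 29.555400119149866
[456.42704589  17.02465194 271.21032278] (array([-330.5,  -14.4,   19.4]), array([37.95,  0.37, -0.  ]))
[405.00116538 284.1447301  260.34767078]
```

>>> step_arm:
  deltas:
    - [10,-10,0,0,0,0,0]
    - [10,-35,-1,0,0,0,0]
    - [10,-65,-2,0,0,0,0]
    - [10,-95,-3,0,0,0,0]
    - [10,-125,-4,0,0,0,0]
    - [10,-155,-5,0,3,0,0]
    - [10,-185,-6,2,7,0,0]
    - [10,-215,-8,4,11,0,0]
    - [10,-245,-10,7,16,0.1,0]
    - [10,-270,-11,10,21,0.2,0]
    - [10,-295,-12,13,26,0.3,0]
    - [10,-312,-13,16,30,0.3,0]
    - [10,-322,-14,18,34,0.3,0]
    - [10,-328,-14,19,37,0.4,0]
    - [10,-330,-14,19,38,0.4,0]
    - [10,-330,-14,19,38,0.4,0]
    - [10,-330,-14,19,38,0.4,0]
    - [10,-330,-14,19,38,0.4,0]

```text
clock: 7.13
position: [453.6, 15.9, 269.5]
ee_rot: [-0.668, 0.67, -0.232, 0.225]
contact_force: [0.1, -0.7, -0.4]
gripper_width: 29.7
```

Run:
```python
from scan import *
s=arm.read_state();print(s["joints"].round(2),s["position"])
print(delta(*tgt(B)))
p=s["position"];Rm=R.from_quat(s["ee_rot"]).as_matrix(); w=p+Rm[:,2]*136
print("window",w,proj("scene",[w,w+80*Rm[:,2],B[0],p-Rm[:,2]*16]).round(1).tolist())
a,d=arm.get_image("scene"); np.save("s1.npy",d); cv2.imwrite("pics/s1full.png",a[:,:,::-1]); cv2.imwrite("pics/scan1.png",cv2.resize(a[100:310,230:440],(630,630)[:2])[:600,:,::-1])
```

```text
[ 0.24 -0.19 -1.07  1.26 -0.16  0.12] [453.61356028  15.90161508 269.47096439]
(array([-1.1, -3.3,  0.3]), array([ 0.34, -0.13,  0.05]))
window [536.69706545  14.57426422 161.80774268] [[332.4, 192.1], [351.6, 224.2], [353.6, 223.4], [294.0, 128.2]]
```

View pics/scan1.png

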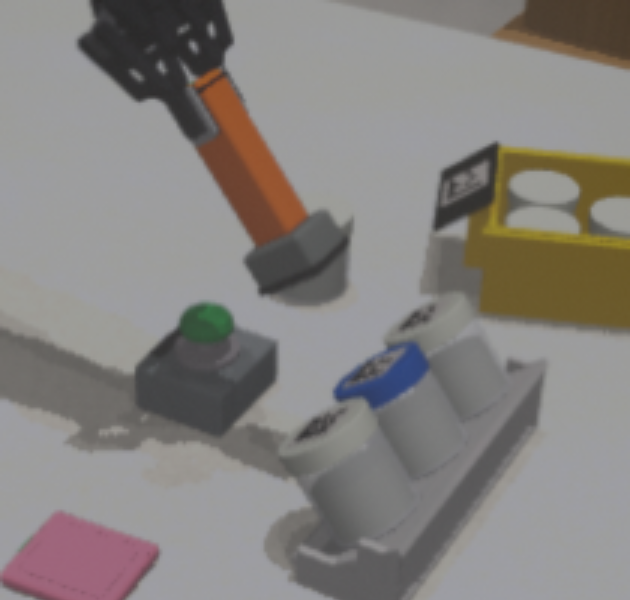

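```bash
cat > axis.py <<'E'
from scan import *
def axis(f,dn,x0,y0,x1,y1):
    im=cv2.imread(f); d=np.load(dn); m=cv2.inRange(cv2.cvtColor(im,cv2.COLOR_BGR2HSV),(3,120,40),(20,255,255)); k=np.zeros_like(m); k[y0:y1,x0:x1]=m[y0:y1,x0:x1]; 
    k=cv2.erode(k,np.ones((3,3))); v,u=np.nonzero(k); P=ondepth("scene",np.c_[u,v],d)
    s=arm.read_state(); p=s["position"]; Rm=R.from_quat(s["ee_rot"]).as_matrix(); L=(P-p)@Rm
    L=L[(abs(L[:,0])<30)&(abs(L[:,1])<35)&(L[:,2]>25)&(L[:,2]<100)]   # tool frame
    print(len(L))
    for i in(0,1):
        c=np.array([[z,np.median(L[abs(L[:,2]-z)<8,i])] for z in range(35,95,10) if (abs(L[:,2]-z)<8).sum()>4]); print("xy"[i],c.round(1).tolist(),"slope deg",np.degrees(np.arctan(np.polyfit(c[:,0],c[:,1],1)[0])).round(2))
E
python3 - <<'E'
from axis import *
print(arm.read_state()["joints"])
axis("pics/s1full.png","s1.npy",280,110,345,190)
E
```

```text
[ 0.23659378 -0.18587828 -1.06373558  1.25936378 -0.16041124  0.12635471]
581
x [[35.0, 12.0], [45.0, 12.1], [55.0, 11.7], [65.0, 11.3], [75.0, 11.3], [85.0, 10.8]] slope deg -1.49
y [[35.0, -10.8], [45.0, -11.5], [55.0, -11.0], [65.0, -10.7], [75.0, -10.2], [85.0, -9.7]] slope deg 1.58
```

Run:
```python
from scan import *
for t,dd in((37.3,76),(37.3,74)):
  n=nrm(t,179.3); print(delta(B[0]+(dd+136)*n,look(n,(0,-1,0))))
```

```text
(array([-0.9, -4.7,  4.6]), array([-0.44, -0.08, -0.02]))
(array([-0.9, -4.7,  6.6]), array([-0.44, -0.08, -0.02]))
```

>>> step_arm:
  deltas:
    - [10,-1,-4.7,5,-0.5,0,0]
    - [10,-1,-4.7,5,-0.5,0,0]
    - [10,-1,-4.7,5,-0.5,0,0]
    - [10,-1,-4.7,5,-0.5,0,0]

```text
clock: 7.52
position: [462.4, 18.1, 270.9]
ee_rot: [-0.669, 0.67, -0.229, 0.224]
contact_force: [0.0, 0.4, -1.2]
gripper_width: 29.1
```

```bash
cat > chk.py <<'E'
from scan import *
import sys
S=B if sys.argv[1]=="B" else C
s=arm.read_state();p=s["position"];z=R.from_quat(s["ee_rot"]).as_matrix()[:,2]
t=((S[0]-p)@S[1])/(z@S[1]); h=p+z*t-S[0]
print(s["clock"],s["joints"].round(4),"vel",abs(s["joint_vel"]).max().round(4),"dist",(t-136).round(1),"miss",h.round(1),"ang",np.degrees(np.arccos(-z@S[1])).round(2)); print(delta(*tgt(S,77)))
E
python3 chk.py B
```

```text
7.5167 [ 0.2581 -0.1692 -1.0437  1.214  -0.1741  0.1556] vel 0.0058 dist 76.1 miss [1.8 1.1 1.4] ang 0.6
(array([ 1.1,  4.5, -0.9]), array([0.6 , 0.  , 0.05]))
```

>>> step_arm:
  deltas:
    - [10,1,1.5,0,0,0,0]
    - [10,1,1.5,0,0,0,0]
    - [10,1,1.5,0,0,0,0]
    - [10,1,1.5,0,0,0,0]
    - [10,1,1.5,0,0,0,0]
    - [10,1,1.5,0,0,0,0]
    - [10,1,1.5,0,0,0,0]
    - [10,1,1.5,0,0,0,0]
    - [10,1,1.5,0,0,0,0]
    - [10,1,1.5,0,0,0,0]
    - [10,1,1.5,0,0,0,0]
    - [10,1,1.5,0,0,0,0]
    - [10,1,1.5,0,0,0,0]
    - [10,1,1.5,0,0,0,0]
    - [10,1,1.5,0,0,0,0]
    - [10,1,1.5,0,0,0,0]
    - [10,1,1.5,0,0,0,0]
    - [10,1,1.5,0,0,0,0]
    - [10,1,1.5,0,0,0,0]
    - [10,1,1.5,0,0,0,0]

```text
clock: 9.18
position: [461.4, 16.6, 270.3]
ee_rot: [-0.669, 0.671, -0.23, 0.224]
contact_force: [-0.0, 0.3, -1.0]
gripper_width: 29.5
```

```bash
python3 chk.py B
```

```text
9.1833 [ 0.2481 -0.1707 -1.0477  1.227  -0.1678  0.1498] vel 0.0017 dist 76.2 miss [ 0.9 -0.6  0.7] ang 0.57
(array([-0.4,  3.3, -0.8]), array([ 0.57, -0.04,  0.02]))
```

>>> step_arm:
  deltas:
    - [10,0,0,0,0,0,0]
    - [10,0,0,0,0,0,0]
    - [10,0,0,0,0,0,0]
    - [10,0,0,0,0,0,0]
    - [10,0,0,0,0,0,0]
    - [10,0,0,0,0,0,0]
    - [10,0,0,0,0,0,0]
    - [10,0,0,0,0,0,0]
    - [10,0,0,0,0,0,0]
    - [10,0,0,0,0,0,0]
    - [10,0,0,0,0,0,0]
    - [10,0,0,0,0,0,0]

```text
clock: 10.18
position: [461.3, 16.6, 270.3]
ee_rot: [-0.669, 0.671, -0.23, 0.224]
contact_force: [-0.5, -0.6, -0.5]
gripper_width: 29.2
```

Run:
```python
from scan import *
print(delta(*tgt(C,77)),delta(*tgt(C,77,(.35,-.94,0))),tgt(C,77)[0])
# reachable in-between: vertical
print(delta([430,150,300],down(-90)),)
```

```text
(array([-268. ,   50.9,  -25.7]), array([ -3.17, -12.3 ,   0.32])) (array([-268. ,   50.9,  -25.7]), array([ -1.34, -12.67, -16.37])) [406.65392697 284.75938663 257.9206198 ]
(array([-133.1,    6.8,  -43.8]), array([-37.43,  -0.46,  -0.15]))
```

>>> step_arm:
  deltas:
    - [10,-6,1,-1,0,-0.3,0]
    - [10,-20,4,-2,-0.2,-0.9,0]
    - [10,-36,7,-3,-0.4,-1.6,0]
    - [10,-52,10,-5,-0.6,-2.4,0]
    - [10,-68,13,-6,-0.8,-3.1,0.1]
    - [10,-86,16,-8,-1,-3.9,0.1]
    - [10,-104,20,-10,-1.2,-4.8,0.1]
    - [10,-122,23,-12,-1.4,-5.6,0.1]
    - [10,-140,27,-13,-1.7,-6.4,0.2]
    - [10,-158,30,-15,-1.9,-7.3,0.2]
    - [10,-176,33,-17,-2.1,-8.1,0.2]
    - [10,-194,37,-19,-2.3,-8.9,0.2]
    - [10,-212,40,-20,-2.5,-9.7,0.3]
    - [10,-230,44,-22,-2.7,-10.6,0.3]
    - [10,-246,47,-24,-2.9,-11.3,0.3]
    - [10,-258,49,-25,-3.1,-11.8,0.3]
    - [10,-265,50.5,-25.5,-3.2,-12.2,0.3]
    - [10,-268,51,-26,-3.2,-12.3,0.3]
    - [10,-268,51,-26,-3.2,-12.3,0.3]
    - [10,-268,51,-26,-3.2,-12.3,0.3]

```text
clock: 11.85
position: [406.3, 284.3, 258.0]
ee_rot: [0.694, -0.651, 0.137, -0.276]
contact_force: [-0.0, -0.4, -1.1]
gripper_width: 29.3
```

```bash
python3 chk.py C
python3 - <<'E'
from scan import *
a,d=arm.get_image("scene"); np.save("s2.npy",d); cv2.imwrite("pics/s2full.png",a[:,:,::-1]); cv2.imwrite("pics/scan2.png",cv2.resize(a[70:230,280:480],(750,600))[:,:,::-1])
from axis import axis
axis("pics/s2full.png","s2.npy",280,50,420,190)
E
```

```text
11.85 [ 0.8569 -0.0682 -0.99    1.2973 -0.2975 -0.4241] vel 0.0045 dist 77.3 miss [-0.3 -0.5 -0.3] ang 0.05
(array([-0.4, -0.2,  0.3]), array([ 0.04, -0.03,  0.  ]))
339
x [[35.0, 11.2], [45.0, 10.1], [55.0, 10.0], [65.0, 10.4], [75.0, 10.3], [85.0, 10.4]] slope deg -0.46
y [[35.0, -9.7], [45.0, -8.9], [55.0, -8.5], [65.0, -9.7], [75.0, -10.3], [85.0, -9.6]] slope deg -0.72
```

View pics/scan2.png

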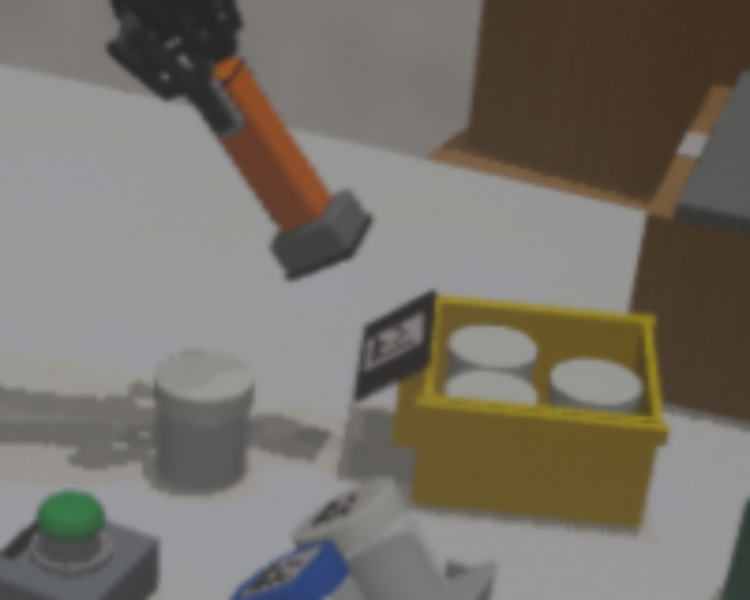

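The scanner head (crop 320,235) faces the crate label (crop 393,340) and hasn't slipped. Holding.

>>> step_arm:
  deltas:
    - [10,0,0,0,0,0,0]
    - [10,0,0,0,0,0,0]
    - [10,0,0,0,0,0,0]
    - [10,0,0,0,0,0,0]
    - [10,0,0,0,0,0,0]
    - [10,0,0,0,0,0,0]
    - [10,0,0,0,0,0,0]
    - [10,0,0,0,0,0,0]
    - [10,0,0,0,0,0,0]
    - [10,0,0,0,0,0,0]
    - [10,0,0,0,0,0,0]
    - [10,0,0,0,0,0,0]
    - [10,0,0,0,0,0,0]
    - [10,0,0,0,0,0,0]
    - [10,0,0,0,0,0,0]
    - [10,0,0,0,0,0,0]
    - [10,0,0,0,0,0,0]
    - [10,0,0,0,0,0,0]
    - [10,0,0,0,0,0,0]
    - [10,0,0,0,0,0,0]

```text
clock: 13.57
position: [406.3, 284.8, 258.1]
ee_rot: [0.694, -0.651, 0.137, -0.277]
contact_force: [-0.4, -0.4, -0.1]
gripper_width: 29.2
```

>>> step_arm:
  deltas:
    - [10,0,0,0,0,0,0]
    - [10,0,0,0,0,0,0]
    - [10,0,0,0,0,0,0]
    - [10,0,0,0,0,0,0]
    - [10,0,0,0,0,0,0]
    - [10,0,0,0,0,0,0]
    - [10,0,0,0,0,0,0]
    - [10,0,0,0,0,0,0]

```text
clock: 14.23
position: [406.3, 284.8, 258.1]
ee_rot: [0.694, -0.651, 0.137, -0.276]
contact_force: [-0.7, 0.0, -0.3]
gripper_width: 29.1
```

```bash
python3 chk.py C
python3 - <<'E'
from scan import *
im=cv2.imread("pics/s2full.png")
print(proj("scene",[C[0],B[0]]))
# label centroid in scene by brightness inside dark holder
print(delta([430,100,310],down(-90)),delta([441.5,-313,290],down(-90)))
# dock centre from both views, using full first images
t=cv2.imread("pics/top0.png"); sc=cv2.imread("pics/scene0.png")
m=((sc.max(2)<45)).astype(np.uint8); k=np.zeros_like(m); k[295:350,170:240]=m[295:350,170:240]
c=cv2.convexHull(max(cv2.findContours(k,0,1)[0],key=cv2.contourArea))
q=cv2.approxPolyDP(c,4,True).reshape(-1,2); print(q.tolist(), onz("scene",q,12).round(0).tolist())
t2=((t.max(2)<60)).astype(np.uint8); 
cols=[np.nonzero(t2[v,410:470])[0]+410 for v in(262,290,293)]; print([(c.min(),c.max()) for c in cols if len(c)])
r=[np.nonzero(t2[245:310,u])[0]+245 for u in(428,435,445)]; print([(c.min(),c.max()) for c in r])
E
```

```text
14.2333 [ 0.8572 -0.068  -0.9895  1.2977 -0.2972 -0.4243] vel 0.0019 dist 77.3 miss [-0.2  0.1 -0.1] ang 0.04
(array([ 0.1, -0.1,  0.3]), array([0.04, 0.  , 0.02]))
[[384.16017326 161.72416126]
 [353.63954789 223.39711925]]
(array([174.8, -48.6, -66.9]), array([-34.1 ,  11.46,   3.56])) (array([ 583.7,  -46.7, -129. ]), array([-34.1 ,  11.46,   3.56]))Traceback (most recent call last):
  File "<stdin>", line 9, in <module>
ValueError: max() iterable argument is empty
```

Run:
```python
from scan import *
for n,(x0,y0,x1,y1) in dict(top=(410,245,475,310),scene=(160,280,250,360)).items():
    im,d=arm.get_image(n); cv2.imwrite(f"pics/dock_{n}.png",im[:,:,::-1]); c=im[y0:y1,x0:x1]
    g=cv2.cvtColor(c,cv2.COLOR_RGB2GRAY); sat=c.max(2).astype(int)-c.min(2)
    th,_=cv2.threshold(g,0,255,cv2.THRESH_OTSU); m=((g<th*0.8)&(sat<40)).astype(np.uint8)
    h=cv2.convexHull(max(cv2.findContours(m,0,1)[0],key=cv2.contourArea))+[x0,y0]
    r=cv2.minAreaRect(h); q=cv2.approxPolyDP(h,3,True).reshape(-1,2)
    print(n,th,r,onz(n,[r[0]],12).round(1)); print(q.tolist(),onz(n,q,12).round(0).tolist())
    cv2.imwrite(f"pics/dk_{n}.png",cv2.resize(c,(400,400))[:,:,::-1])
cv2.imwrite("pics/dk.png",np.hstack([cv2.imread("pics/dk_top.png"),cv2.imread("pics/dk_scene.png")]))
```

```text
top 88.0 ((442.0, 276.0), (38.0, 34.0), 90.0) [[ 444.4 -312.    12. ]]
[[458, 258], [459, 294], [426, 295], [425, 258]] [[484.0, -350.0, 12.0], [404.0, -348.0, 12.0], [403.0, -275.0, 12.0], [485.0, -276.0, 12.0]]
scene 114.0 ((204.50001525878906, 329.5), (42.42640686035156, 41.01219177246094), 45.0) [[ 452.2 -319.1   12. ]]
[[225, 339], [208, 349], [176, 328], [203, 306], [218, 314]] [[500.0, -317.0, 12.0], [488.0, -352.0, 12.0], [404.0, -345.0, 12.0], [409.0, -273.0, 12.0], [449.0, -275.0, 12.0]]
```

View pics/dk.png

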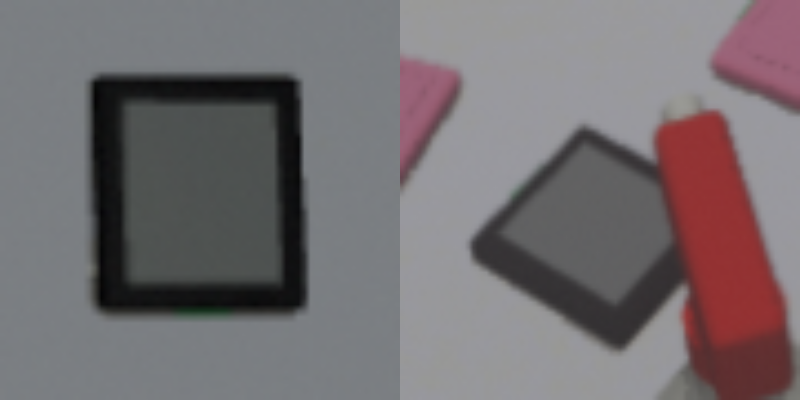

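Dock is empty and unmoved: top view px (442,276) gives (444,-312). The scanner stood about 4 mm short of its centre in x, so I place at TCP (445.5,-314). Moving back.

>>> step_arm:
  deltas:
    - [10,5,-2,-4,-1,0.3,0.1]
    - [10,16,-5,-10,-3,1,0.3]
    - [10,30,-10,-17,-6,2,0.6]
    - [10,46,-15,-24,-9,3,1]
    - [10,64,-20,-31,-13,4.4,1.4]
    - [10,84,-25,-38,-17,5.7,1.8]
    - [10,104,-30,-45,-21,7,2.2]
    - [10,124,-36,-52,-25,8.4,2.6]
    - [10,142,-41,-58,-28,9.4,3]
    - [10,158,-45,-62,-31,10.4,3.3]
    - [10,169,-47,-65,-33,11.1,3.5]
    - [10,175,-48.6,-67,-34.1,11.5,3.6]
    - [10,175,-48.6,-67,-34.1,11.5,3.6]
    - [10,175,-48.6,-67,-34.1,11.5,3.6]
    - [10,175,-48.6,-67,-34.1,11.5,3.6]

```text
clock: 15.58
position: [429.6, 100.0, 309.8]
ee_rot: [-0.707, 0.707, 0.0, -0.0]
contact_force: [-0.3, 0.7, -0.4]
gripper_width: 29.6
```

Run:
```python
from scan import *
print(arm.read_state()["joints"].round(2),delta([445.5,-314,185],down(-90)))
```

```text
[ 0.6   0.02 -0.31  0.   -1.23  0.97] (array([414. , -16.2, 124.9]), array([ 0.01, -0.01, -0.04]))
```

>>> step_arm:
  deltas:
    - [10,10,-1,0,0,0,0]
    - [10,35,-3,0,0,0,0]
    - [10,65,-5,2,0,0,0]
    - [10,97,-7,4,0,0,0]
    - [10,129,-9,6,0,0,0]
    - [10,161,-10,8,0,0,0]
    - [10,193,-11,10,0,0,0]
    - [10,225,-12,12,0,0,0]
    - [10,257,-13,14,0,0,0]
    - [10,289,-14,18,0,0,0]
    - [10,320,-15,22,0,0,0]
    - [10,350,-15.5,28,0,0,0]
    - [10,375,-16,36,0,0,0]
    - [10,395,-16,46,0,0,0]
    - [10,408,-16,60,0,0,0]
    - [10,414,-16,80,0,0,0]
    - [10,414,-16,100,0,0,0]
    - [10,414,-16,117,0,0,0]
    - [10,414,-16,124,0,0,0]
    - [10,414,-16,124,0,0,0]

```text
clock: 17.25
position: [444.4, -313.7, 184.5]
ee_rot: [-0.707, 0.707, 0.002, -0.001]
contact_force: [0.2, 0.0, -0.6]
gripper_width: 29.2
```

>>> step_arm:
  deltas:
    - [10,0,0,0,0,0,0]
    - [10,0,0,0,0,0,0]

```text
clock: 17.42
position: [446.4, -314.5, 187.6]
ee_rot: [0.707, -0.707, 0.001, -0.0]
contact_force: [0.5, -0.2, -1.5]
gripper_width: 29.4
```

Run:
```python
from scan import *
s=arm.read_state(); print(s["position"],s["contact_force"],delta([445.5,-314,148],down(-90)))
im,d=arm.get_image("scene"); cv2.imwrite("pics/pre.png",cv2.resize(im[180:360,120:300],(600,600))[:,:,::-1])
```

```text
[ 446.40334003 -314.47880811  187.64935396] [ 0.46637879 -0.23341473 -1.45430208] (array([-0.5,  1. , 39.6]), array([-0.13, -0.1 ,  0.01]))
```

View pics/pre.png

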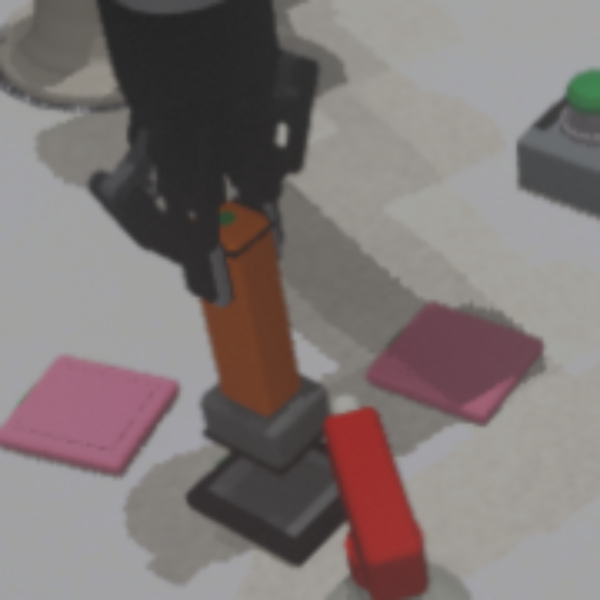

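Run:
```python
from h import *
print(proj("scene",[[474,-337,51.7],[487,-352,12],[487,-352,0],[403,-352,12],[403,-276,12]]).round(1).tolist())
```

```text
[[204.2, 325.8], [207.4, 348.9], [208.3, 353.1], [173.0, 330.4], [199.7, 305.6]]
```

>>> step_arm:
  deltas:
    - [10,0,1,8,0,0,0]
    - [10,0,1,16,0,0,0]
    - [10,0,1,24,0,0,0]
    - [10,0,1,30,0,0,0]
    - [10,0,1,34,0,0,0]
    - [10,0,1,36,0,0,0]
    - [10,0,1,37,0,0,0]
    - [10,0,1,37,0,0,0]
    - [10,0,1,37,0,0,0]

```text
clock: 18.22
position: [444.8, -314.4, 149.4]
ee_rot: [-0.707, 0.707, -0.0, -0.0]
contact_force: [-0.2, -0.2, -1.5]
gripper_width: 29.2
```

>>> step_arm:
  deltas:
    - [10,0,0,0.5,0,0,0]
    - [10,0,0,1,0,0,0]
    - [10,0,0,1.5,0,0,0]
    - [10,0,0,1.5,0,0,0]
    - [10,0,0,1.5,0,0,0]

```text
clock: 18.63
position: [444.7, -314.3, 147.9]
ee_rot: [-0.707, 0.707, -0.0, -0.0]
contact_force: [0.6, -0.7, 0.2]
gripper_width: 29.2
```

>>> step_arm:
  deltas:
    - [10,0,0,0.4,0,0,0]
    - [10,0,0,0.8,0,0,0]
    - [10,0,0,0.8,0,0,0]
    - [10,0,0,0.8,0,0,0]

```text
clock: 18.97
position: [444.8, -314.4, 147.9]
ee_rot: [-0.707, 0.707, -0.0, -0.0]
contact_force: [0.1, 2.4, 5.6]
gripper_width: 29.6
```

Contact (5.6 N at the original height). Releasing gently, then retreating upward.

>>> step_arm:
  deltas:
    - [32,0,0,0,0,0,0]
    - [36,0,0,0,0,0,0]
    - [42,0,0,0,0,0,0]
    - [52,0,0,0,0,0,0]
    - [65,0,0,0,0,0,0]
    - [80,0,0,0,0,0,0]
    - [85,0,0,0,0,0,0]
    - [85,0,0,0,0,0,0]
    - [85,0,0,-10,0,0,0]
    - [85,0,0,-25,0,0,0]
    - [85,0,0,-45,0,0,0]
    - [85,0,0,-65,0,0,0]
    - [85,0,0,-85,0,0,0]
    - [85,0,0,-105,0,0,0]
    - [85,0,0,-115,0,0,0]
    - [85,0,0,-115,0,0,0]
    - [85,0,0,-115,0,0,0]

```text
clock: 20.38
position: [444.4, -314.0, 262.0]
ee_rot: [-0.707, 0.707, -0.0, 0.0]
contact_force: [0.4, -0.5, -0.3]
gripper_width: 84.9
```

Run:
```python
from scan import *
s=arm.read_state(); print(s["position"],s["contact_force"],delta([433.5,40.5,200],down(-90)))
im,d=arm.get_image("scene"); cv2.imwrite("pics/placed.png",cv2.resize(im[230:360,130:300],(680,520))[:,:,::-1])
g,d=im,d; im2=cv2.cvtColor(g,cv2.COLOR_RGB2HSV); m=cv2.inRange(im2,(50,100,40),(80,255,255)); m[:195]=0;m[225:]=0;m[:,:280]=0;m[:,320:]=0
M=cv2.moments(m,True); c=[M["m10"]/M["m00"],M["m01"]/M["m00"]]; print("plunger scene",c,onz("scene",[c],76),proj("scene",[[433.3,40.6,78]]))
```

```text
[ 444.44565235 -314.03399134  262.02711697] [ 0.42445263 -0.54200548 -0.26477403] (array([-354.5,   11.3,   62. ]), array([-0.04, -0.  , -0.06]))
plunger scene [298.3758865248227, 206.80851063829786] [[436.2799155   40.24859857  76.        ]] [[297.34851978 205.64167991]]
```

View pics/placed.png

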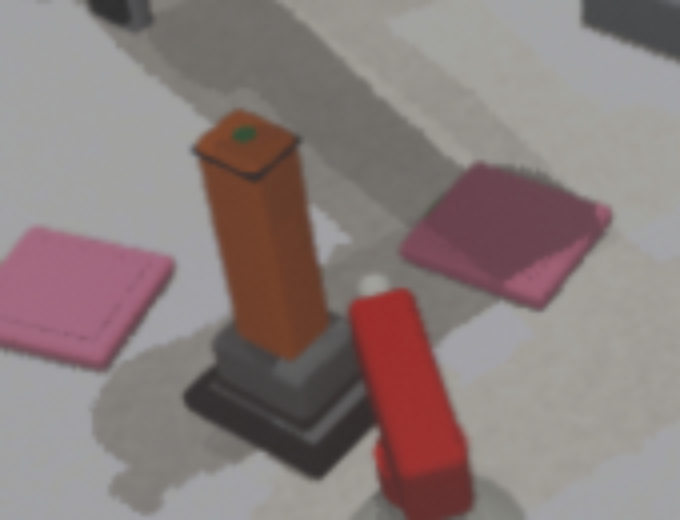

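Scanner stands upright on the black pad (crop 270,330), nothing disturbed. Moving to the plunger, fingers shut.

>>> step_arm:
  deltas:
    - [85,-10,0,-3,0,0,0]
    - [85,-35,1,-5,0,0,0]
    - [60,-65,2,-5,0,0,0]
    - [30,-97,3,-5,0,0,0]
    - [0,-129,4,-5,0,0,0]
    - [0,-161,5,-5,0,0,0]
    - [0,-193,6,0,0,0,0]
    - [0,-225,7,5,0,0,0]
    - [0,-257,8,15,0,0,0]
    - [0,-289,9,25,0,0,0]
    - [0,-318,10,40,0,0,0]
    - [0,-340,11,60,0,0,0]
    - [0,-351,11,85,0,0,0]
    - [0,-354.5,11,110,0,0,0]
    - [0,-354.5,11,127,0,0,0]
    - [0,-354.5,11,132,0,0,0]
    - [0,-354.5,11,132,0,0,0]
    - [0,-354.5,11,132,0,0,0]

```text
clock: 21.93
position: [434.0, 40.3, 130.0]
ee_rot: [-0.707, 0.707, -0.0, -0.0]
contact_force: [-0.3, -0.9, 0.2]
gripper_width: -0.1
```

Run:
```python
from scan import *
s=arm.read_state(); print(s["position"],s["contact_force"],s["gripper_width"],delta([434.3,40.5,88],down(-90)))
# scanner vs dock from top if visible
im,d=arm.get_image("top"); cv2.imwrite("pics/t3.png",cv2.resize(im[230:310,400:500],(500,400))[:,:,::-1])
hsv=cv2.cvtColor(im,cv2.COLOR_RGB2HSV); m=((hsv[...,0]<22)&(hsv[...,1]>100)&(hsv[...,2]>95)).astype(np.uint8); m[:, :440]=0; m[:,485:]=0; m[:250]=0; m[300:]=0
r=cv2.minAreaRect(max(cv2.findContours(m,0,1)[0],key=cv2.contourArea)); print("scanner top",r,onz("top",[r[0]],164))
```

```text
[433.96286032  40.28992275 130.02203941] [-0.26626768 -0.89738621  0.24603358] -0.11652953742145193 (array([-0.2, -0.3, 42. ]), array([ 0.01, -0.05, -0.02]))
scanner top ((463.0, 270.5), (17.0, 14.0), 90.0) [[ 442.86943258 -314.21467295  164.        ]]
```

>>> step_arm:
  deltas:
    - [0,0,0,10,0,0,0]
    - [0,0,0,20,0,0,0]
    - [0,0,0,27,0,0,0]
    - [0,0,0,31,0,0,0]
    - [0,0,0,35,0,0,0]
    - [0,0,0,38,0,0,0]
    - [0,0,0,40,0,0,0]
    - [0,0,0,40,0,0,0]

```text
clock: 22.65
position: [434.3, 40.3, 90.3]
ee_rot: [-0.707, 0.707, -0.0, 0.0]
contact_force: [-1.4, 1.5, 6.0]
gripper_width: 0.0
```

>>> step_arm:
  deltas:
    - [0,0,0,1,0,0,0]
    - [0,0,0,2,0,0,0]
    - [0,0,0,2,0,0,0]

```text
clock: 22.9
position: [434.3, 40.3, 88.5]
ee_rot: [-0.707, 0.707, -0.0, 0.0]
contact_force: [-1.2, -0.8, 5.7]
gripper_width: -0.3
```

Force is still at spring level, so I press further in small steps until it rises at the stop.

>>> step_arm:
  deltas:
    - [0,0,0,0.7,0,0,0]
    - [0,0,0,1.5,0,0,0]
    - [0,0,0,1.5,0,0,0]
    - [0,0,0,1.5,0,0,0]

```text
clock: 23.23
position: [434.4, 40.3, 87.9]
ee_rot: [-0.707, 0.707, -0.001, 0.0]
contact_force: [-3.5, 0.4, 13.7]
gripper_width: 0.1
```

>>> step_arm:
  deltas:
    - [0,0,0,0.6,0,0,0]
    - [0,0,0,0.6,0,0,0]
    - [0,0,0,0.6,0,0,0]
    - [0,0,0,0.6,0,0,0]

```text
clock: 23.57
position: [434.4, 40.2, 87.9]
ee_rot: [0.707, -0.707, 0.001, -0.0]
contact_force: [-6.1, -0.3, 18.4]
gripper_width: -0.2
```

>>> step_arm:
  deltas:
    - [0,0,0,-3,0,0,0]
    - [0,0,0,-8,0,0,0]
    - [0,0,0,-14,0,0,0]
    - [0,0,0,-22,0,0,0]
    - [0,0,0,-40,0,0,0]
    - [0,0,0,-65,0,0,0]
    - [0,0,0,-95,0,0,0]
    - [0,0,0,-125,0,0,0]
    - [0,0,0,-150,0,0,0]
    - [0,-20,0,-155,0,0,0]
    - [0,-50,0,-155,0,0,0]
    - [0,-80,0,-155,0,0,0]
    - [0,-110,0,-155,0,0,0]
    - [0,-120,0,-155,0,0,0]
    - [0,-120,0,-155,0,0,0]
    - [0,-120,0,-155,0,0,0]

```text
clock: 24.9
position: [433.6, 160.3, 240.4]
ee_rot: [0.707, -0.707, -0.0, 0.001]
contact_force: [1.1, -0.5, 0.9]
gripper_width: -0.4
```

Run:
```python
from scan import *
print(arm.read_state()["contact_force"],arm.read_state()["position"])
im,d=arm.get_image("scene"); cv2.imwrite("pics/end.png",im[:,:,::-1])
m=cv2.inRange(cv2.cvtColor(im,cv2.COLOR_RGB2HSV),(50,100,40),(80,255,255)); m[:195]=0;m[225:]=0;m[:,:280]=0;m[:,320:]=0
M=cv2.moments(m,True); print("plunger scene",M["m10"]/M["m00"],M["m01"]/M["m00"])
```

```text
[ 1.05675843 -0.50020906  0.91944827] [433.55158289 160.25548518 240.4108968 ]
plunger scene 298.45098039215685 206.87581699346404
```

View pics/end.png

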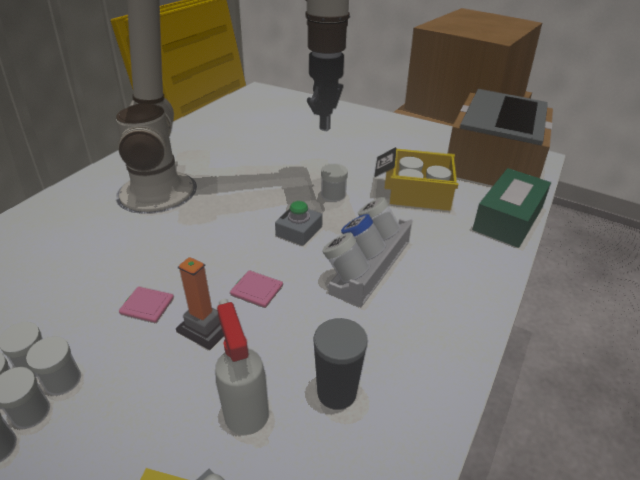

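The scanner is upright on its pad (197,310) and the plunger is back up (298,207, the same pixel as before the press). The bottle, tumbler and jars haven't moved, and the robot touches nothing.

```bash
python3 -c "from bench import arm; print(arm.job_done())"
```

```text
the job is handed in; nothing more can be done
None
```

I carried out the whole job in the order asked and handed it in at about 25 s on the robot clock; no verdict was reported.

- **Blue label:** I held the scanner steady for about 2.6 s. The aim was within about 1.5 mm of the label's middle, at about 76 mm. The tool axis was 0.6° off square, plus up to 1.5° for any tilt of the scanner in the grip. The pose I first aimed for put joints 3 and 5 right at the edge of their ranges, so I came 4 mm closer and tilted slightly less.
- **Crate label:** I held it for about 2.4 s from 77 mm. The aim was within 1 mm and the tool axis under 0.1° off square, and the scanner had not slipped in the grip.
- **Scanner back on its pad:** I set it down with about 6 N of contact and it stands upright. The top camera puts it about 1 mm and 2 mm from the middle of the pad (x and y).
- **Plunger:** I pressed until it stalled with the force at 14–18 N, well above the 7 N spring. It came back up to its earlier position.

The last picture shows the spray bottle, tumbler, loose jar, rack and crate where they were, with the robot clear of everything. The two cameras disagreed by 3–5 mm in x around the pad, so I placed the scanner by its offset from the pad within each view.

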